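# Proof-load a test tile: guard down, draw the spring slide to the rider and hold

### The arm

A 6-joint arm with a two-finger parallel gripper is mounted at the origin on the work surface; the furniture and walls round the work are solid. World frame = base frame: x ahead of the robot, y to its left, z up, the work surface at z = 0. Lengths are in m, angles in rad, forces in N, time in s.
With the tool pointing down it reaches from about 0.35 to 0.85 m from the base axis. Payload 8.1 kg.
Tool frame: the origin (TCP) lies at the very end of the fingers, on their centre line; the grasp point (between the pads) lies 19 mm behind it; x points along the fingers, y is the direction in which the jaws open and shut, and the axes are right-handed (so a half turn about x gives the same grasp; the last joint's range is limited). The gripper opens to 93 mm and grips with 3 to 60 N. Pads are 15 mm wide; open, the fingers measure 128 mm over their backs; the gripper's body (75 mm by 188 mm) begins 65 mm behind the grasp point.
Start: joints at [1.097, 0.13, 1.488, -0, 1.523, -0.085], TCP at [0.227, 0.555, 0.219] pointing down, gripper open.
Joint ranges: [-2.96, 2.96], [-0.89, 2.26], [0.02, 2.5], [-1.34, 4.48], [0, 2.73], [-2.66, 2.66]. Speed limits (rad/s): [2.39, 2.39, 2.79, 3.14, 3.14, 3.14].

### API

Orientations are given as a rotation vector (axis times angle).
In Python, from rig import robot, vision gives the robot as it stands. The module is installed in compiled form; this text tells all that it offers.
- The arm moves only by the tool servo_tool, never from a script. Its argument "motion" is one flat list of numbers, 7 for each row, row after row: the shift along the world's x, y, z scaled (see below), then the turn, a rotation vector about the world's x, y, z scaled (see below), then the finger opening in mm, from 0 to 93. In form: [x, y, z, rx, ry, rz, hand, x, y, z, rx, ry, rz, hand, ...]. A call has 1 to 12 rows; each row shifts and turns the commanded pose from where the row before left it; what a row does not reach is not made up. The controller multiplies each number of a shift by 0.12 m and each number of a turn by 0.08 rad. A row lasts 1/12 s, in which the tool goes at most 41.7 mm and 7.16 degrees, less where a joint would pass 70% of its speed; a pose out of reach is approached as far as the arm can. A call with a number of a shift or a turn outside -1 to 1 is refused whole. A call with a gripper value outside its range is refused whole. The fingers move at their own pace and stop on an object; the grip force is fixed at half the most. Time passes only in rows, so rows that do not move let the fingers close. It gives the time, the measured TCP pose, the force and the opening at its end, in the units of the state.
- robot.get_obs(): the state, without advancing time (a new reading comes with each control period).
- vision.get_image(name): name is "side" or "top" or "wrist"; returns a dict with "pixels" (400x640x3 uint8, blue, green, red), "intrinsics" (3x3 intrinsics, pixels), "k1" (the pictures are not rectified: a ray, as slopes to the right and down, at radius r is drawn at 1 + k1 r^2 times it, then the intrinsics apply), "R" (3x3) and "t" (3): a world point X has camera coordinates R X + t; the wrist camera has in their place "T_tool_cam" (4x4, takes a point from camera to tool coordinates, whose origin is the TCP and whose axes are the tool frame's). Camera axes: x right, y down, z forward; pixel columns grow to the right and rows downward; lengths in m; the calibration is good to about 2 mm. A picture is of the moment at which its call begins: read the wrist's pose just before it. There is no depth.
- robot.sign_off(): hands the job in, once; it reports no verdict.
The state is a dict: "t": time; "q": joint angles; "joint_velocities": joint speeds; "tau": joint torques, N m; "position": TCP position; "orientation": TCP orientation; "contact_force": force on the tool from outside, world axes, zero at the start; "ft_torque": the same for the moment, N m; "width": finger opening in m.
Only numpy, scipy, OpenCV 4.12 (cv2) and the standard library are available. Lean on these libraries where they do the work, as an engineer would, in place of code of your own. Each camera call takes 0.05 s, during which the arm holds its last target.

### The job

A glaze test tile is clamped in the small spring tester. Lower the tester's open guard slowly and gently onto its stops; then take the upright wooden handle and draw the spring slide out until its pointer lines up with the rider on the scale, without drawing noticeably past it or shifting the rider. Finish still holding the handle there against the spring (do not let go), and leave everything else on the table where it stands.

Things in the scene. Friction and masses are not known exactly. Their poses are not given: they have to be found in the camera images.
- tester: the tester, fixed: grey plate 100 x 240 x 16 mm (x, y, z) on a wooden block 60 mm tall (plate top 76 mm above the table); origin under its centre, on the table. x points away from the robot, y is the pull direction (about to the robot's left). Guard and tile in its -y half, handle and scale in its +y half, rider rail along its front edge. Only the handle and the open guard stand over 125 mm
- guard (a joint): guard hinge, rad: 0 = down on its stops (level), grows as it opens; starts open between 0.9 and 1.3. The hinge is stiff: the guard stays where it is left and about 2 N on its bar moves it. Coming down through its last 0.25 rad faster than 1.5 rad/s is slamming
- guard_hinge (a point): mid-point of the guard's hinge line, at the far (+x) edge of the tester, 116 mm above the table; the hinge line is parallel to the tester's y axis, so at angle a the guard's bar is 83*cos(a) mm from it along the tester's -x and 83*sin(a) mm above it
- guard_bar (a point): centre of the round bar (12 mm thick, 80 mm long, parallel to the tester's y axis) along the guard's free edge, 83 mm from the hinge line; 116 mm above the table when the guard is down. The guard is a steel frame 80 mm wide and 4 mm thick with a clear window, its outer face is up when down; push it down with closed fingertips on the bar's outer, far side
- draw_slide (a joint): travel of the slide, m: 0 = home, grows along the tester's y axis as it is drawn out, end stop at 0.075; the return spring pulls back with about 4 N at home and about 11 N at 0.06, and takes it home when let go
- handle_grip (a point): grip point in the upright wooden handle that is fixed on the slide, 139 mm above the table and 20 mm below the top of the handle, on its centre line. The handle is 36 mm wide (tester x) x 14 mm thick (tester y, the pull direction) x 70 mm tall and stands on the slide 89 mm above the table; its axes are parallel to the tester's. Free all round; best pinched from above across its 14 mm thickness
- pointer_tip (a point): tip of the slide's flat steel pointer, 4 mm wide, which reaches toward the robot from the slide just in front of the handle's middle, 87 mm above the table; it has the handle's y in the tester frame
- rider_mark (a point): the thin upright fin (2 mm thick, axes parallel to the tester's) on the dark steel rider, a block about 12 x 14 x 12 mm on the rail along the tester's front edge, 28 to 58 mm along the tester's y from the pointer at home, 92 mm above the table. The pointer is at the mark when both have the same y in the tester frame
- cup: small unglazed pinkish cup, 68 mm wide, 62 mm tall, just to the left of the tester; leave it alone; the origin is the centre of its underside
- stamp: small waisted bisque clay stamp standing upright, 23 mm wide, 50 mm tall, just to the right of the tester; leave it alone; the origin is the centre of its underside
- bowl: round thrown clay bowl, 132 mm wide, 59 mm tall, on the side of the table where the tester is not; leave it alone; the origin is the centre of its underside
- tumbler: pale green tumbler, 65 mm wide, 84 mm tall, at the far left; leave it alone; the origin is the centre of its underside
- beaker: small off-white beaker, 68 mm wide, 68 mm tall, at the right; leave it alone; the origin is the centre of its underside

How it is judged:
By the outcome, as a careful person would: the job done as asked, in the order asked, and still so for the second after the job is handed in, while the arm keeps its last pose, push and grip.
It also fails if it takes over 48 s, if anything falls off the work surface, if the arm or the gripper's body presses on something with over 40 N, if the wrist force passes 120 N, or if a joint passes its speed limit or range.

## Working session

There is one attempt and no reset: what is moved stays moved. The work goes in short steps, Python scripts to look and compute and a tool call to move; the robot and the scene stay as the last step left them, time stands still between calls to the robot, and variables do not carry over. Pictures are saved under pics/ and viewed, and the job is handed in when it is done.

Besides the shell and the picture viewer there is one more tool, called after "Call:" as name(argument=value, ...) on one line, values as JSON. servo_tool: Moves the arm, as the interface text tells. Shifts and turns lie within -1 to 1; 1 stands for 0.12 m of shift or 0.08 rad of turn. Its arguments: {"type":"object","properties":{"motion":{"type":"array"}},"required":["motion"]}

```bash
mkdir -p pics
cat > h.py <<'E'
import numpy as np, cv2
from rig import robot, vision
from scipy.spatial.transform import Rotation as Ro
def grab(n,f=None):
    o=robot.get_obs(); im=vision.get_image(n)
    if f: cv2.imwrite('pics/'+f,im['pixels'])
    if 'R' in im: R=np.array(im['R']);t=np.array(im['t'])
    else:
        T=np.array(im['T_tool_cam']);W=np.eye(4);W[:3,:3]=Ro.from_rotvec(o['orientation']).as_matrix();W[:3,3]=o['position']
        M=np.linalg.inv(W@T);R=M[:3,:3];t=M[:3,3]
    np.savez('pics/'+(f or n)+'.npz',K=im['intrinsics'],k1=im['k1'],R=R,t=t)
    return im
def load(f):
    d=np.load('pics/'+f+'.npz');return d['K'],float(d['k1']),d['R'],d['t']
def ray(f,u,v):
    K,k1,R,t=load(f)
    xd=np.linalg.solve(K,[u,v,1])[:2];x=xd.copy()
    for _ in range(50): x=xd/(1+k1*(x@x))
    d=R.T@np.array([x[0],x[1],1]);return -R.T@t,d/np.linalg.norm(d)
def atz(f,u,v,z):
    c,d=ray(f,u,v);return c+d*(z-c[2])/d[2]
def tri(*obs):
    A=np.zeros((3,3));b=np.zeros(3)
    for f,u,v in obs:
        c,d=ray(f,u,v);P=np.eye(3)-np.outer(d,d);A+=P;b+=P@c
    X=np.linalg.solve(A,b)
    res=[np.linalg.norm((np.eye(3)-np.outer(d,d))@(X-c)) for c,d in [ray(*o) for o in obs]]
    return X,np.array(res)
def proj(f,X):
    K,k1,R,t=load(f);p=R@np.array(X)+t;x=p[:2]/p[2];x=x*(1+k1*(x@x));return (K@[x[0],x[1],1])[:2]
E
python3 - <<'E'
from h import *
for n in ['side','top','wrist']: 
    grab(n,n+'0.png'); K,k,R,t=load(n+'0.png'); print(n,K[0],k,-R.T@t,R[2])
o=robot.get_obs();print(o)
E
```

```text
side [412.1806994    0.         321.18522264] -0.08020942334034471 [-0.0505362  -0.66595917  0.74362832] [ 0.42879469  0.69516971 -0.5769525 ]
top [507.77850292   0.         319.70770886] -0.08717978064383662 [0.13238669 0.2404947  1.50638152] [ 0.20772942 -0.0889429  -0.97413431]
wrist [348.17697719   0.         316.07392967] -0.04290342338276529 [0.15131739 0.5863005  0.38524485] [ 0.27004252 -0.11227021 -0.95628052]
{'t': 0.15, 'q': array([ 1.09662279e+00,  1.30993479e-01,  1.48899764e+00,  1.48202728e-05,
        1.52298196e+00, -8.54015455e-02]), 'joint_velocities': array([-0.00107954, -0.00264418, -0.00232825,  0.00057476,  0.00084054,
        0.0005169 ]), 'tau': array([ 1.05528467e-03, -5.60485697e+01, -4.92329335e+01,  7.68761407e-02,
        3.06877925e-02, -1.07367582e-04]), 'position': array([0.22721499, 0.55486244, 0.21784225]), 'orientation': array([ 0.30396557,  1.54958962, -0.30605406]), 'contact_force': array([-0.39607298,  0.05899141,  0.10935179]), 'ft_torque': array([-0.01891821, -0.03539995,  0.03689337]), 'width': 0.0929855196348316}
```

View pics/side0.png

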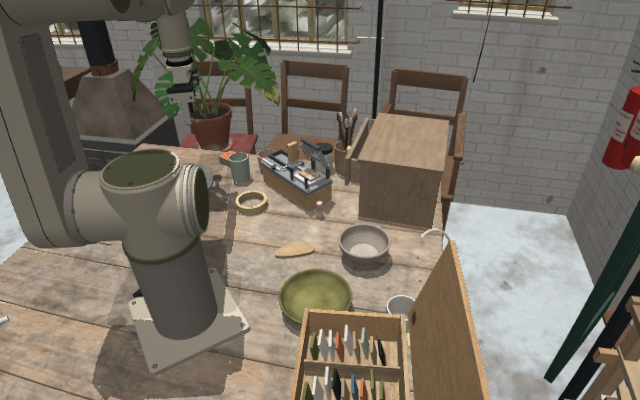

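View pics/top0.png

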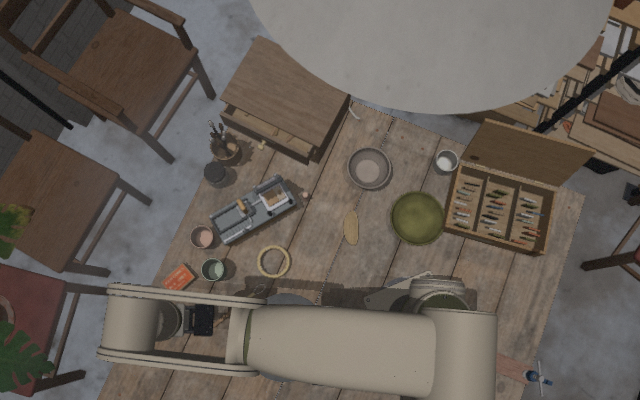

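View pics/wrist0.png

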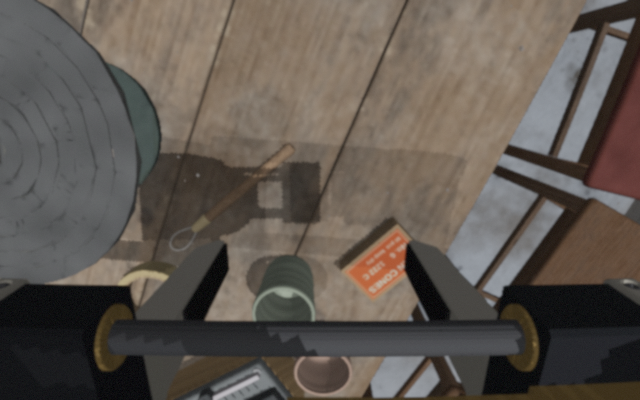

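Run:
```python
from h import *
a=cv2.imread('pics/top0.png')[165:255,185:315];b=cv2.imread('pics/side0.png')[130:220,220:350]
cv2.imwrite('pics/c_top.png',cv2.resize(a,None,fx=6,fy=6,interpolation=cv2.INTER_CUBIC))
cv2.imwrite('pics/c_side.png',cv2.resize(b,None,fx=6,fy=6,interpolation=cv2.INTER_CUBIC))
```

```text
(no output)
```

View pics/c_top.png

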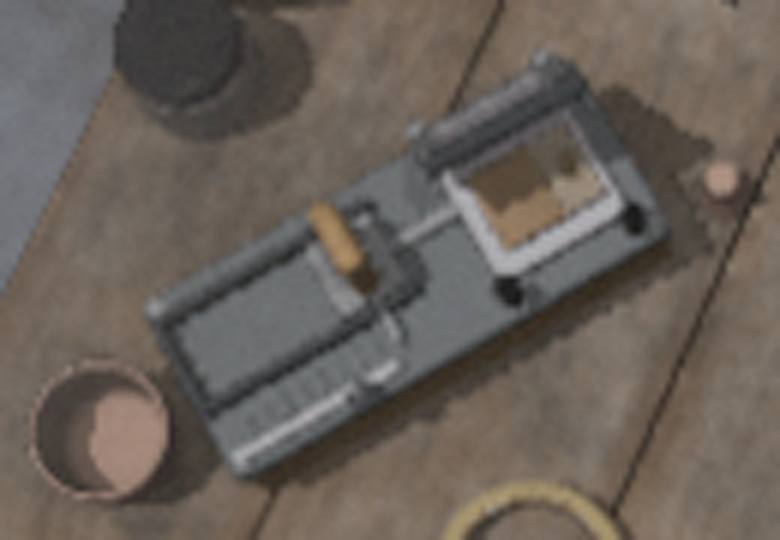

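View pics/c_side.png

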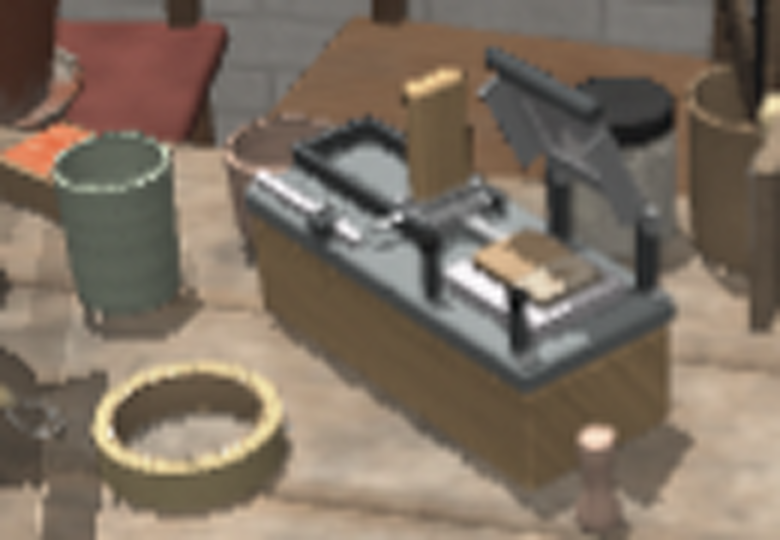

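```bash
cat >> h.py <<'E'
def ct(x,y): return ('top0.png',185+(x+.5)/6-.5,165+(y+.5)/6-.5)
def cs(x,y): return ('side0.png',220+(x+.5)/6-.5,130+(y+.5)/6-.5)
E
python3 - <<'E'
from h import *
FL,NR=ct(240,472),ct(665,230)
for nm,a,b in [('nearL(-x,+y)',ct(240,470),cs(248,192)),('nearR(-x,-y)',ct(664,235),cs(528,380)),('farL',ct(150,308),None),('handletop',ct(322,208),cs(435,85)),('barL end',ct(420,158),cs(490,55)),('barR end',ct(578,80),cs(605,112)),('rider',ct(368,385),cs(322,215)),('cup',ct(100,430),None),('stamp',ct(722,180),cs(598,435))]:
    print(nm, tri(a,b) if b else '', atz(*a,0.076), atz(*b,0.076) if b else '')
E
```

```text
nearL(-x,+y) (array([0.3935391 , 0.41817188, 0.07271819]), array([0.00193275, 0.00193275])) [0.3948097  0.41721773 0.076     ] [0.38937895 0.41302427 0.076     ]
nearR(-x,-y) (array([0.42939325, 0.18930364, 0.06673086]), array([0.0014903, 0.0014903])) [0.42606842 0.19017045 0.076     ] [0.42437229 0.17744039 0.076     ]
farL  [0.48399271 0.43138457 0.076     ] 
handletop (array([0.47322082, 0.3352127 , 0.15209641]), array([0.00685703, 0.00685703])) [0.49938307 0.33812802 0.076     ] [0.5321012  0.46392829 0.076     ]
barL end (array([0.47275592, 0.28308104, 0.19017239]), array([0.00261466, 0.00261466])) [0.50501423 0.28575818 0.076     ] [0.57719161 0.47879892 0.076     ]
barR end (array([0.48427331, 0.20362847, 0.18964502]), array([0.0016046, 0.0016046])) [0.51298332 0.20113859 0.076     ] [0.59616257 0.38201156 0.076     ]
rider (array([0.40485805, 0.34677966, 0.09033138]), array([0.00293943, 0.00293943])) [0.41048498 0.34695324 0.076     ] [0.4117082  0.36920639 0.076     ]
cup  [0.43731549 0.4728881  0.076     ] 
stamp (array([0.44706345, 0.15270793, 0.04948125]), array([0.00049406, 0.00049406])) [0.44087406 0.15448991 0.076     ] [0.42855745 0.12137968 0.076     ]
```

Run:
```python
from h import *
o=robot.get_obs();print(Ro.from_rotvec(o['orientation']).as_matrix().round(3))
im=vision.get_image('wrist');print(np.array(im['T_tool_cam']).round(3))
for p in [(222,105),(222,95),(315,158),(322,140)]: print(p,atz('top0.png',*p,0),atz('top0.png',*p,.15))
print(tri(('top0.png',222,96),('side0.png',360,150)),tri(('top0.png',313,150),('side0.png',441,165)))
print('lid jar',atz('top0.png',215,172,.1))
```

```text
[[-0.001  0.379  0.925]
 [-0.001  0.925 -0.379]
 [-1.    -0.001 -0.   ]]
[[-0.    -0.293  0.956 -0.168]
 [ 1.    -0.     0.     0.   ]
 [-0.     0.956  0.293 -0.082]
 [ 0.     0.     0.     1.   ]]
(222, 105) [0.82716514 0.28834569 0.        ] [0.75798163 0.28358086 0.15      ]
(222, 95) [0.85970589 0.27712558 0.        ] [0.78728209 0.27347801 0.15      ]
(315, 158) [0.55352264 0.07857228 0.        ] [0.51158745 0.09469592 0.15      ]
(322, 140) [0.59981922 0.03662096 0.        ] [0.55327399 0.05692196 0.15      ]
(array([0.76005228, 0.29624062, 0.08447082]), array([0.05434922, 0.05434922])) (array([0.62119079, 0.02025859, 0.15901939]), array([0.109363, 0.109363]))
lid jar [0.59351121 0.371748   0.1       ]
```

Call:
servo_tool(motion=[0.2,-0.165,0.06,0,0,0.55,0,0.2,-0.165,0.06,0,0,0.55,0,0.2,-0.165,0.06,0,0,0.55,0,0.2,-0.165,0.06,0,0,0.55,0,0.2,-0.165,0.06,0,0,0.55,0,0.2,-0.165,0.06,0,0,0.55,0,0.2,-0.165,0.06,0,0,0.55,0,0.2,-0.165,0.06,0,0,0.55,0,0.2,-0.165,0.06,0,0,0.55,0,0.2,-0.165,0.06,0,0,0.55,0,0.2,-0.165,0.06,0,0,0.55,0,0.18,-0.165,0.06,0,0,0.55,0])

```text
t: 1.2
position: [0.5142, 0.3163, 0.3051]
orientation: [-0.111, 1.568, 0.111]
contact_force: [-0.1, -0.2, 0.4]
width: 0.0176
```

Call:
servo_tool(motion=[0,0,0,0,0,0,0,0,0,0,0,0,0,0])

```text
t: 1.37
position: [0.5141, 0.3165, 0.3051]
orientation: [-0.107, 1.568, 0.107]
contact_force: [-1.0, -0.1, -0.2]
width: 0.0043
```

Run:
```python
from h import *
grab('wrist','w1.png')
o=robot.get_obs();print(o['t'],o['position'],o['q'],Ro.from_rotvec(o['orientation']).as_matrix().round(3),np.abs(o['joint_velocities']).max())
```

```text
1.4167 [0.51307648 0.31739593 0.30468389] [ 4.68757215e-01  1.20912487e-01  1.34327458e+00  4.31539671e-04
  1.67796021e+00 -1.23918436e+00] [[-0.001 -0.137  0.991]
 [ 0.     0.991  0.137]
 [-1.     0.    -0.001]] 0.030761551718330178
```

View pics/w1.png

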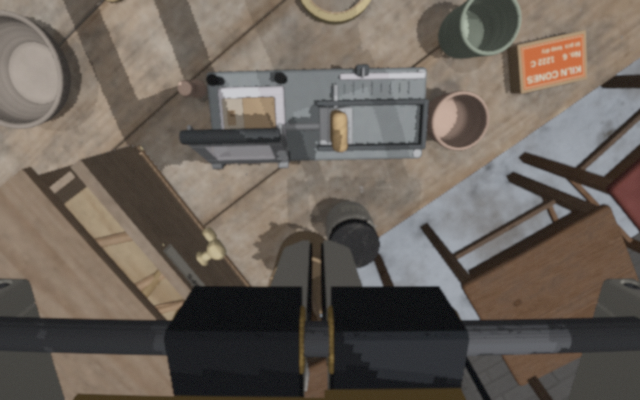

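Run:
```python
from h import *
b=cv2.imread('pics/w1.png')[50:180,170:440]
b=cv2.resize(b,None,fx=2.95,fy=2.95,interpolation=cv2.INTER_CUBIC);print(b.shape)
b=cv2.imread('pics/w1.png')[55:175,170:300];cv2.imwrite('pics/c_w1a.png',cv2.resize(b,None,fx=5,fy=5,interpolation=cv2.INTER_CUBIC))
b=cv2.imread('pics/w1.png')[55:175,300:440];cv2.imwrite('pics/c_w1b.png',cv2.resize(b,None,fx=5,fy=5,interpolation=cv2.INTER_CUBIC))
```

```text
(384, 796, 3)
```

View pics/c_w1a.png

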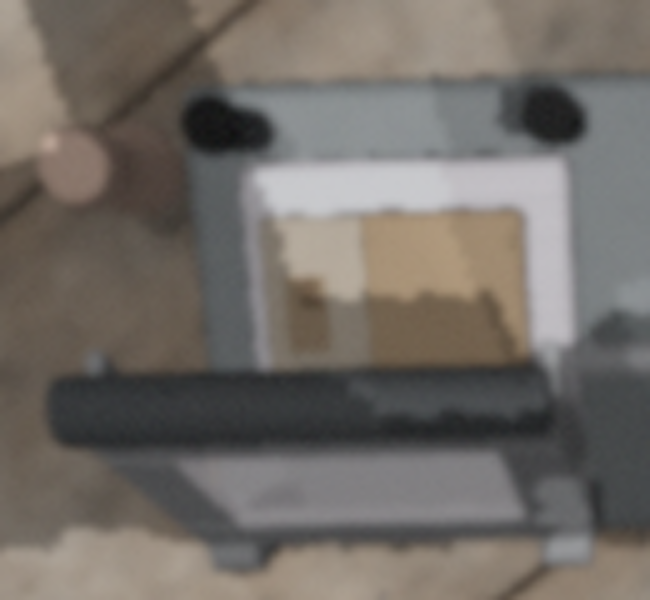

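View pics/c_w1b.png

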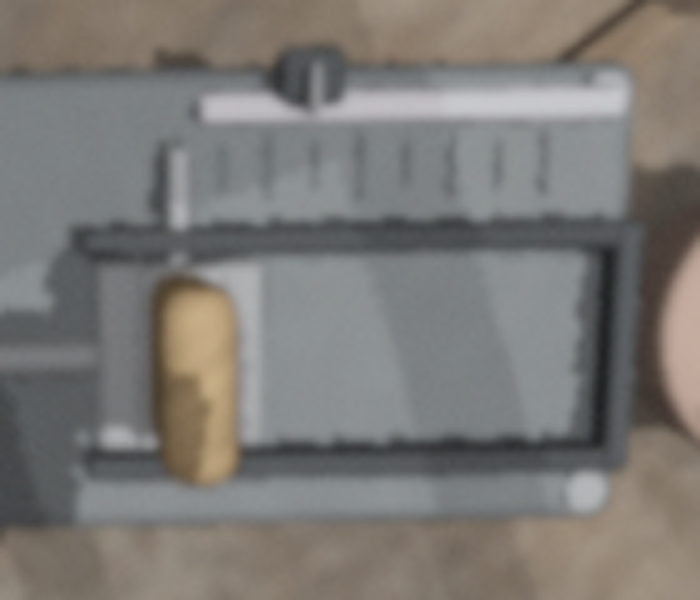

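```bash
cat >> h.py <<'E'
def wa(x,y): return ('w1.png',170+(x+.5)/5-.5,55+(y+.5)/5-.5)
def wb(x,y): return ('w1.png',300+(x+.5)/5-.5,55+(y+.5)/5-.5)
E
python3 - <<'E'
from h import *
P=lambda n,x:print(n,np.round(x,4))
nr=atz(*wa(188,84),.076);nl=atz(*wb(630,66),.076);fl=atz(*wb(607,518),.076)
P('NR',nr);P('NL',nl);P('FL',fl)
d=nl-nr;psi=np.arctan2(-d[0],d[1]);print('len',np.hypot(*d[:2]),'psi',psi,'w',np.linalg.norm(fl-nl))
yt=np.array([-np.sin(psi),np.cos(psi),0]);xt=np.array([np.cos(psi),np.sin(psi),0])
c=(nr+nl)/2+.05*xt;P('centre',c)
loc=lambda X:np.round([(X-c)@xt,(X-c)@yt,X[2]],4)
pt=atz(*wb(178,148),.087);ri=atz(*wb(317,85),.094);h=atz(*wb(197,382),.159)
P('ptr',loc(pt));P('rider',loc(ri));P('handle',loc(h));P('handle w',h)
print('bar wrist+side', [ (np.round(tri(a,b)[0],4),tri(a,b)[1],loc(tri(a,b)[0])) for a,b in [(wa(52,410),cs(605,110)),(wa(550,402),cs(490,55))]])
print('bar wrist+top', [ (np.round(tri(a,b)[0],4),tri(a,b)[1],loc(tri(a,b)[0])) for a,b in [(wa(52,410),ct(578,82)),(wa(550,402),ct(420,158))]])
print('h wrist+side',np.round(tri(wb(197,382),cs(435,83))[0],4))
# drawer knob
print('knob',tri(('w1.png',210,245),('side0.png',340,120)),atz('w1.png',210,245,.12),atz('w1.png',142,150,.1),atz('w1.png',245,285,.1))
E
```

```text
NR [0.425 0.186 0.076]
NL [0.3894 0.4189 0.076 ]
FL [0.4866 0.4353 0.076 ]
len 0.23564723035859253 psi 0.15165360852947002 w 0.09856322725071223
centre [0.4566 0.31   0.076 ]
ptr [-0.0338  0.0197  0.087 ]
rider [-0.0457  0.048   0.094 ]
handle [0.0078 0.0193 0.159 ]
handle w [0.4615 0.3303 0.159 ]
bar wrist+side [(array([0.4818, 0.2008, 0.1924]), array([0.00224727, 0.00224727]), array([ 0.0084, -0.1118,  0.1924])), (array([0.4684, 0.281 , 0.1914]), array([0.00032615, 0.00032615]), array([ 0.0072, -0.0305,  0.1914]))]
bar wrist+top [(array([0.4786, 0.205 , 0.2011]), array([0.00028107, 0.00028107]), array([ 0.0058, -0.1071,  0.2011])), (array([0.4653, 0.2825, 0.2233]), array([0.00189492, 0.00189492]), array([ 0.0044, -0.0285,  0.2233]))]
h wrist+side [0.4624 0.3302 0.1563]
knob (array([0.56244188, 0.23711399, 0.23638429]), array([0.0120367, 0.0120367])) [0.60726523 0.21098303 0.12      ] [0.51513416 0.12649536 0.1       ] [0.66446748 0.2502735  0.1       ]
```

Run:
```python
from h import *
b=atz('side0.png',360,217,0);print(b)
for z in (.1,.15,.2,.25,.3): print(z,proj('side0.png',[b[0],b[1],z]),proj('w1.png',[b[0],b[1],z]),proj('top0.png',[b[0],b[1],z]))
```

```text
[0.54323505 0.08246034 0.        ]
0.1 [361.4526794  188.65868129] [103.02853779 169.95847202] [314.94242844 151.721055  ]
0.15 [362.22242341 173.39566904] [ 73.54117368 180.82585405] [314.87576824 146.37729726]
0.2 [363.02250897 157.34187634] [ 34.95463476 195.19073892] [314.8045028  140.65695551]
0.25 [363.85388065 140.44708354] [-17.34217905 214.95082368] [314.7281436  134.51919719]
0.3 [364.71733472 122.65862047] [-90.98289712 243.46912164] [314.64613149 127.91713765]
```

Call:
servo_tool(motion=[-0.016,-0.11,-0.1,0,0,0.03,0,-0.016,-0.11,-0.1,0,0,0.03,0,-0.016,-0.11,-0.1,0,0,0.03,0,-0.016,-0.11,-0.1,0,0,0.03,0,-0.016,-0.11,-0.1,0,0,0.03,0,0,0,0,0,0,0,0])

```text
t: 1.92
position: [0.5009, 0.2506, 0.2417]
orientation: [-0.12, 1.573, 0.117]
contact_force: [-0.1, 0.1, -0.8]
width: 0.0005
```

Run:
```python
from h import *
grab('wrist','w2.png');grab('side','side2.png')
o=robot.get_obs();print(o['t'],o['position'],o['contact_force'])
b=cv2.imread('pics/side2.png')[100:220,220:350];cv2.imwrite('pics/c_s2.png',cv2.resize(b,None,fx=4.8,fy=4.8,interpolation=cv2.INTER_CUBIC))
```

```text
2.0167 [0.50232689 0.25240819 0.24455961] [ 0.640926   -0.86123012 -0.025509  ]
```

View pics/c_s2.png

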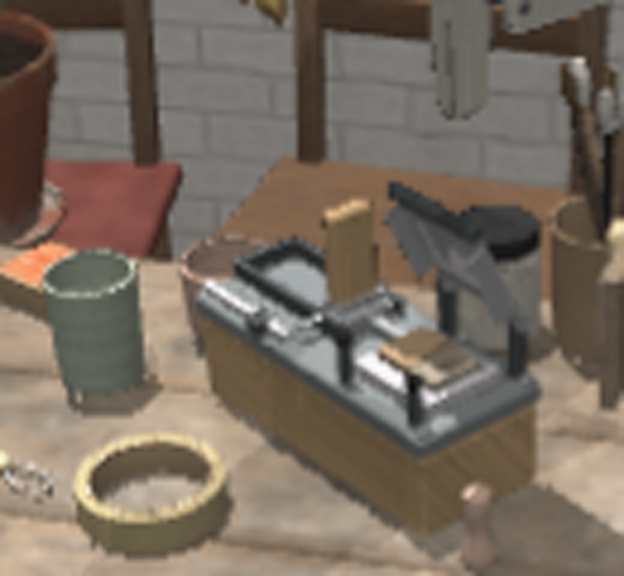

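View pics/w2.png

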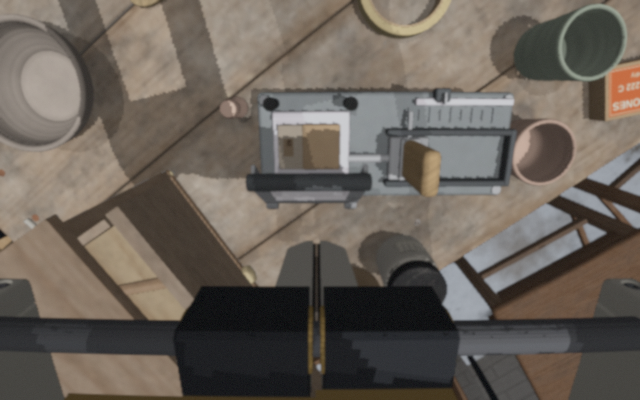

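Run:
```python
from h import *
b=cv2.imread('pics/w2.png')[80:215,235:395];cv2.imwrite('pics/c_w2a.png',cv2.resize(b,None,fx=4,fy=4,interpolation=cv2.INTER_CUBIC))
b=cv2.imread('pics/w2.png')[80:215,380:530];cv2.imwrite('pics/c_w2b.png',cv2.resize(b,None,fx=4,fy=4,interpolation=cv2.INTER_CUBIC))
```

```text
(no output)
```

View pics/c_w2a.png

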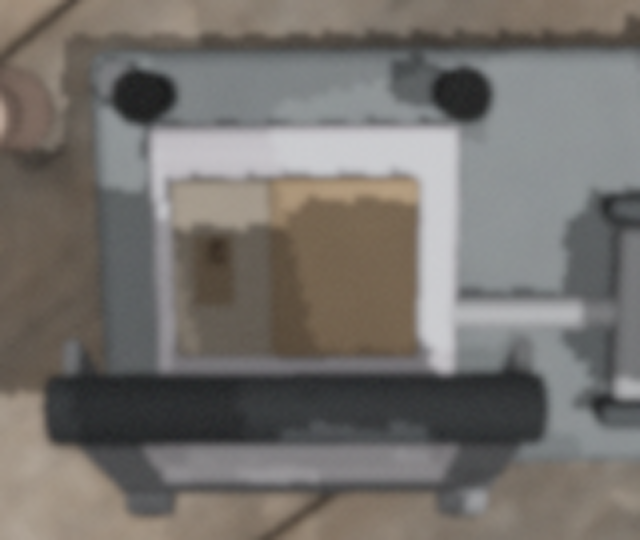

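View pics/c_w2b.png

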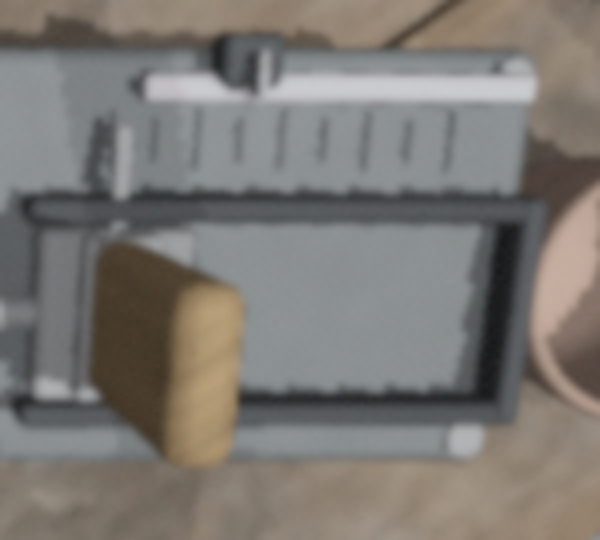

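```bash
cat >> h.py <<'E'
def va(x,y): return ('w2.png',235+(x+.5)/4-.5,80+(y+.5)/4-.5)
def vb(x,y): return ('w2.png',380+(x+.5)/4-.5,80+(y+.5)/4-.5)
E
python3 - <<'E'
from h import *
P=lambda n,x:print(n,np.round(x,4))
nr=atz(*va(92,52),.076);nl=atz(*vb(532,50),.076)
P('NR',nr);P('NL',nl)
d=nl-nr;psi=np.arctan2(-d[0],d[1]);print('len',np.hypot(*d[:2]),'psi',psi)
yt=np.array([-np.sin(psi),np.cos(psi),0]);xt=np.array([np.cos(psi),np.sin(psi),0])
c=(nr+nl)/2+.05*xt;P('centre',c)
loc=lambda X:np.round([(X-c)@xt,(X-c)@yt,X[2]],4)
for n,a,b in [('barR',wa(52,410),va(48,408)),('barL',wa(550,402),va(545,408)),('h',wb(197,382),vb(205,375)),('ptr',wb(178,148),vb(122,125)),('rider',wb(317,85),vb(264,70))]:
    X,r=tri(a,b);P(n,np.r_[X,r,loc(X)])
P('ptr',loc(atz(*vb(122,125),.087)));P('rid',loc(atz(*vb(264,70),.096)));P('h',loc(atz(*vb(205,375),.159)))
bar=[atz(*va(48,408),.192),atz(*va(545,408),.192)];P('bar',bar);P('l',loc(sum(bar)/2))
E
```

```text
NR [0.4258 0.1848 0.076 ]
NL [0.3885 0.4185 0.076 ]
len 0.23661085200284515 psi 0.15842827241936824
centre [0.4565 0.3095 0.076 ]
barR [ 4.792e-01  2.028e-01  1.947e-01  2.000e-04  2.000e-04  5.600e-03
 -1.090e-01  1.947e-01]
barL [ 4.677e-01  2.813e-01  1.926e-01  2.000e-04  2.000e-04  6.600e-03
 -2.970e-02  1.926e-01]
h [4.615e-01 3.301e-01 1.603e-01 2.000e-04 2.000e-04 8.200e-03 1.950e-02
 1.603e-01]
ptr [ 4.204e-01  3.244e-01  8.690e-02  1.000e-04  1.000e-04 -3.340e-02
  2.040e-02  8.690e-02]
rider [ 4.042e-01  3.504e-01  9.520e-02  1.000e-04  1.000e-04 -4.520e-02
  4.860e-02  9.520e-02]
ptr [-0.0332  0.0203  0.087 ]
rid [-0.0453  0.0484  0.096 ]
h [0.0087 0.0199 0.159 ]
bar [[0.4798 0.2024 0.192 ]
 [0.4677 0.2815 0.192 ]]
l [ 0.0063 -0.0695  0.192 ]
```

Call:
servo_tool(motion=[0,0,-0.1,0,0,0.02,0,0,0,-0.1,0,0,0.02,0,0,0,-0.1,0,0,0.02,0,0,0,-0.1,0,0,0.02,0,0,0,-0.1,0,0,0.02,0,0,0,0,0,0,0,0])

```text
t: 2.52
position: [0.5016, 0.251, 0.1809]
orientation: [-0.127, 1.572, 0.124]
contact_force: [0.8, 0.1, -0.5]
width: 0.0006
```

```bash
cat > st.py <<'E'
from h import *
psi=.152;xt=np.array([np.cos(psi),np.sin(psi),0]);yt=np.array([-np.sin(psi),np.cos(psi),0]);c=np.array([.4565,.3097,0])
def st():
    o=robot.get_obs();p=np.array(o['position'])
    R=Ro.from_rotvec(o['orientation']).as_matrix()
    print(round(o['t'],2),p.round(4),'loc',np.round([(p-c)@xt,(p-c)@yt],4),'F',np.round([o['contact_force']@xt,o['contact_force']@yt,o['contact_force'][2]],1),'yaw',np.arctan2(-R[0,1],R[1,1]).round(3),'w',round(o['width'],4),'T',np.round(o['ft_torque'],2))
if __name__=='__main__': st()
E
python3 - <<'E'
from st import *
st();grab('side','s3.png')
b=cv2.imread('pics/s3.png')[100:220,240:350];cv2.imwrite('pics/c_s3.png',cv2.resize(b,None,fx=4.8,fy=4.8,interpolation=cv2.INTER_CUBIC))
E
```

```text
2.52 [0.5016 0.251  0.1809] loc [ 0.0357 -0.0648] F [ 0.8 -0.1 -0.5] yaw 0.159 w 0.0006 T [ 0.02  0.03 -0.02]
```

View pics/c_s3.png

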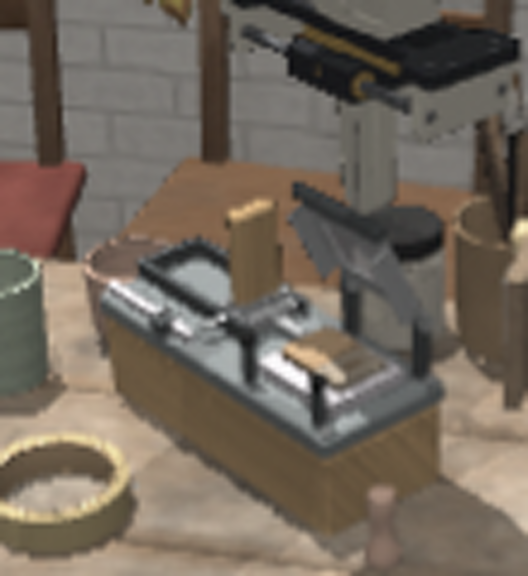

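Call:
servo_tool(motion=[-0.025,-0.004,0,0,0,0,0,-0.025,-0.004,0,0,0,0,0,-0.025,-0.004,0,0,0,0,0,-0.025,-0.004,0,0,0,0,0,-0.025,-0.004,0,0,0,0,0,-0.025,-0.004,0,0,0,0,0,-0.025,-0.004,0,0,0,0,0,-0.025,-0.004,0,0,0,0,0])

```text
t: 3.23
position: [0.4794, 0.2477, 0.1851]
orientation: [-0.125, 1.566, 0.125]
contact_force: [2.4, 0.7, -2.6]
width: 0.0003
```

Run:
```python
from st import *
st();grab('side','s4.png')
b=cv2.imread('pics/s4.png')[100:220,240:350];cv2.imwrite('pics/c_s4.png',cv2.resize(b,None,fx=4.8,fy=4.8,interpolation=cv2.INTER_CUBIC))
```

```text
3.23 [0.4794 0.2477 0.1851] loc [ 0.0132 -0.0647] F [ 2.5  0.3 -2.6] yaw 0.159 w 0.0003 T [ 0.11 -0.53  0.06]
```

View pics/c_s4.png

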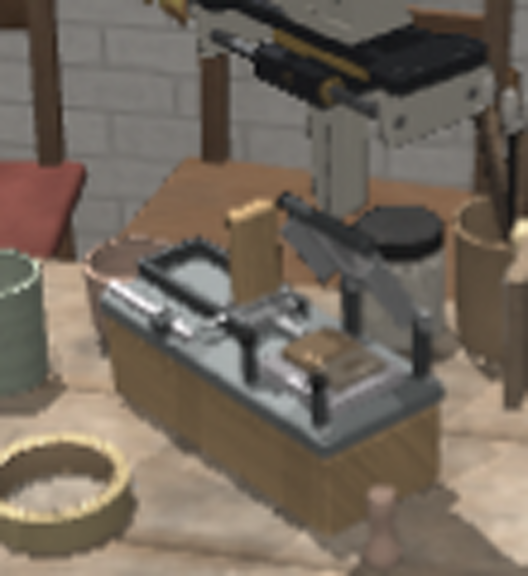

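Call:
servo_tool(motion=[-0.025,-0.004,0,0,0,0,0,-0.025,-0.004,0,0,0,0,0,-0.025,-0.004,0,0,0,0,0,-0.025,-0.004,0,0,0,0,0,-0.025,-0.004,0,0,0,0,0,-0.025,-0.004,0,0,0,0,0,-0.025,-0.004,0,0,0,0,0])

```text
t: 3.87
position: [0.4581, 0.2444, 0.1851]
orientation: [-0.125, 1.567, 0.125]
contact_force: [0.4, -0.6, 1.2]
width: 0.0001
```

Run:
```python
from st import *
st();grab('side','s5.png')
b=cv2.imread('pics/s5.png')[100:220,240:350];cv2.imwrite('pics/c_s5.png',cv2.resize(b,None,fx=4.8,fy=4.8,interpolation=cv2.INTER_CUBIC))
```

```text
3.87 [0.4581 0.2444 0.1851] loc [-0.0083 -0.0648] F [ 0.3 -0.7  1.2] yaw 0.159 w 0.0001 T [ 0.06 -0.12  0.04]
```

View pics/c_s5.png

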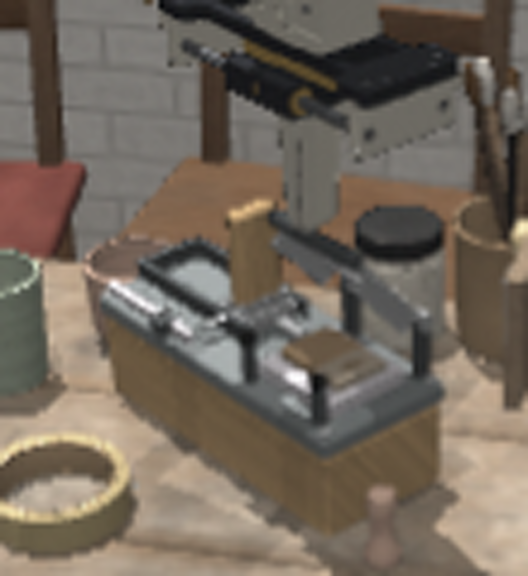

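Call:
servo_tool(motion=[-0.024,-0.004,-0.016,0,0,0,0,-0.024,-0.004,-0.016,0,0,0,0,-0.024,-0.004,-0.016,0,0,0,0,-0.024,-0.004,-0.018,0,0,0,0,-0.024,-0.004,-0.018,0,0,0,0,-0.022,-0.003,-0.02,0,0,0,0,-0.018,-0.003,-0.02,0,0,0,0,-0.018,-0.003,-0.02,0,0,0,0])

```text
t: 4.58
position: [0.4368, 0.2409, 0.1674]
orientation: [-0.125, 1.567, 0.125]
contact_force: [1.4, 1.5, 1.1]
width: 0.0009
```

Run:
```python
from st import *
st();grab('side','s6.png')
b=cv2.imread('pics/s6.png')[100:220,240:350];cv2.imwrite('pics/c_s6.png',cv2.resize(b,None,fx=4.8,fy=4.8,interpolation=cv2.INTER_CUBIC))
```

```text
4.58 [0.4368 0.2409 0.1674] loc [-0.0299 -0.065 ] F [1.6 1.2 1.1] yaw 0.159 w 0.0009 T [ 0.05 -0.13 -0.05]
```

View pics/c_s6.png

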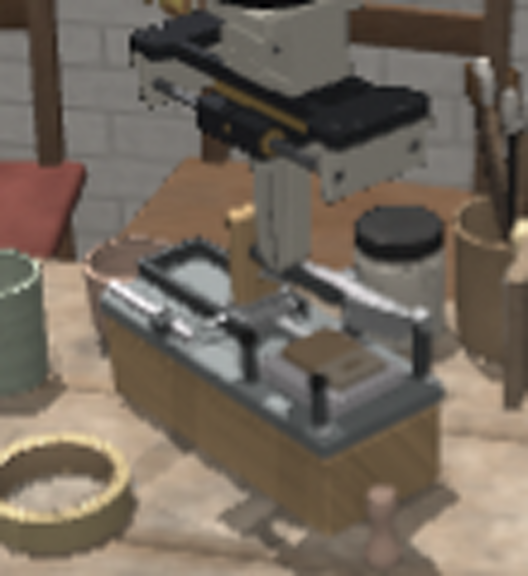

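Call:
servo_tool(motion=[-0.01,-0.0015,-0.017,0,0,0,0,-0.01,-0.0015,-0.017,0,0,0,0,-0.009,-0.0015,-0.017,0,0,0,0,-0.008,-0.001,-0.017,0,0,0,0,-0.008,-0.001,-0.017,0,0,0,0,-0.007,-0.001,-0.017,0,0,0,0,-0.007,-0.001,-0.017,0,0,0,0,-0.006,-0.001,-0.017,0,0,0,0,-0.006,-0.001,-0.017,0,0,0,0,-0.005,-0.001,-0.017,0,0,0,0])

```text
t: 5.47
position: [0.4279, 0.2396, 0.1471]
orientation: [-0.125, 1.567, 0.125]
contact_force: [-0.8, -0.2, 2.1]
width: 0.0009
```

```bash
python3 st.py
```

```text
5.47 [0.4279 0.2396 0.1471] loc [-0.0389 -0.065 ] F [-0.8 -0.1  2.1] yaw 0.159 w 0.0009 T [-0.02  0.27 -0.03]
```

Call:
servo_tool(motion=[-0.006,-0.001,-0.017,0,0,0,0,-0.005,-0.001,-0.017,0,0,0,0,-0.005,-0.001,-0.017,0,0,0,0,-0.004,-0.001,-0.017,0,0,0,0,-0.004,-0.001,-0.016,0,0,0,0,-0.003,0,-0.016,0,0,0,0,-0.003,0,-0.016,0,0,0,0,-0.002,0,-0.014,0,0,0,0,-0.002,0,-0.012,0,0,0,0,-0.001,0,-0.012,0,0,0,0])

```text
t: 6.3
position: [0.4238, 0.2389, 0.1287]
orientation: [-0.125, 1.567, 0.125]
contact_force: [-0.8, -1.1, 0.5]
width: 0.0005
```

Run:
```python
from st import *
st();grab('side','s7.png')
b=cv2.imread('pics/s7.png')[100:220,240:350];cv2.imwrite('pics/c_s7.png',cv2.resize(b,None,fx=4.8,fy=4.8,interpolation=cv2.INTER_CUBIC))
```

```text
6.3 [0.4238 0.2389 0.1287] loc [-0.0431 -0.065 ] F [-0.9 -1.   0.5] yaw 0.159 w 0.0005 T [-0.    0.14  0.03]
```

View pics/c_s7.png

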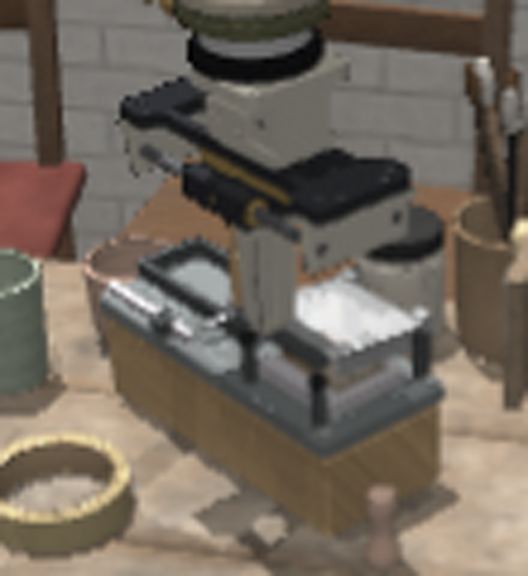

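Nearly level; the bar is just above its stop posts. Continue at 1 mm/row until the force rises.

Call:
servo_tool(motion=[0,0,-0.01,0,0,0,0,0,0,-0.01,0,0,0,0,0,0,-0.01,0,0,0,0,0,0,-0.01,0,0,0,0])

```text
t: 6.68
position: [0.4238, 0.239, 0.124]
orientation: [-0.125, 1.567, 0.125]
contact_force: [-0.3, -0.1, 0.8]
width: 0.0006
```

```bash
python3 st.py
```

```text
6.68 [0.4238 0.239  0.124 ] loc [-0.0431 -0.0649] F [-0.3 -0.   0.8] yaw 0.159 w 0.0006 T [ 0.05  0.17 -0.02]
```

Call:
servo_tool(motion=[0,0,-0.008,0,0,0,0,0,0,-0.008,0,0,0,0,0,0,-0.008,0,0,0,0])

```text
t: 6.93
position: [0.4238, 0.2391, 0.1218]
orientation: [-0.125, 1.567, 0.125]
contact_force: [-6.0, -2.0, 13.3]
width: 0.0002
```

```bash
python3 st.py
```

```text
6.93 [0.4238 0.2391 0.1218] loc [-0.043  -0.0649] F [-6.3 -1.  13.3] yaw 0.159 w 0.0002 T [-0.31  1.02  0.01]
```

Call:
servo_tool(motion=[0,0,0.03,0,0,0,0,0,0,0.15,0,0,0,0,0,0,0.18,0,0,0,0,0,0,0.18,0,0,0,0,0,0,0.18,0,0,0,0,0.07,0.15,0,0,0,0,40,0.07,0.15,0,0,0,0,40,0.07,0.15,0,0,0,0,40,0.07,0.15,0,0,0,0,40,0.035,0.16,0,0,0,0,40,0,0,0,0,0,0,40])

```text
t: 7.85
position: [0.4619, 0.3327, 0.2073]
orientation: [-0.125, 1.567, 0.127]
contact_force: [-0.5, 0.4, -0.8]
width: 0.0359
```

Run:
```python
from st import *
st();grab('wrist','w8.png');grab('side','s8.png')
b=cv2.imread('pics/s8.png')[100:220,240:350];cv2.imwrite('pics/c_s8.png',cv2.resize(b,None,fx=4.8,fy=4.8,interpolation=cv2.INTER_CUBIC))
```

```text
7.85 [0.4619 0.3327 0.2073] loc [0.0088 0.0219] F [-0.5  0.4 -0.8] yaw 0.161 w 0.0359 T [0.08 0.01 0.  ]
```

View pics/c_s8.png

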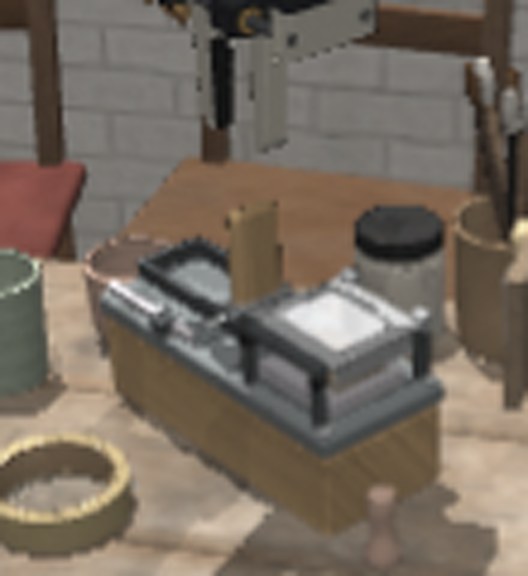

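View pics/w8.png

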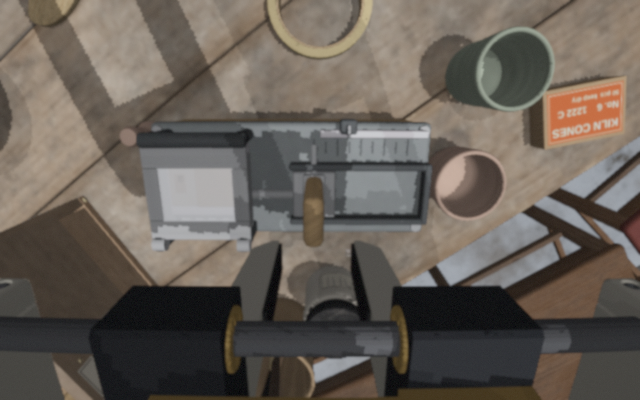

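Call:
servo_tool(motion=[0,-0.017,-0.12,0,0,0,40,0,0,-0.15,0,0,0,40,0,0,-0.15,0,0,0,40,0,0,-0.15,0,0,0,40,0,0,-0.15,0,0,0,40,0,0,0,0,0,0,40])

```text
t: 8.45
position: [0.4591, 0.3258, 0.117]
orientation: [-0.127, 1.573, 0.122]
contact_force: [-0.4, -0.5, -0.5]
width: 0.0397
```

Run:
```python
from st import *
st();grab('wrist','w9.png')
```

```text
8.45 [0.4591 0.3258 0.117 ] loc [0.005  0.0155] F [-0.4 -0.4 -0.5] yaw 0.159 w 0.0397 T [ 0.05  0.03 -0.03]
```

View pics/w9.png

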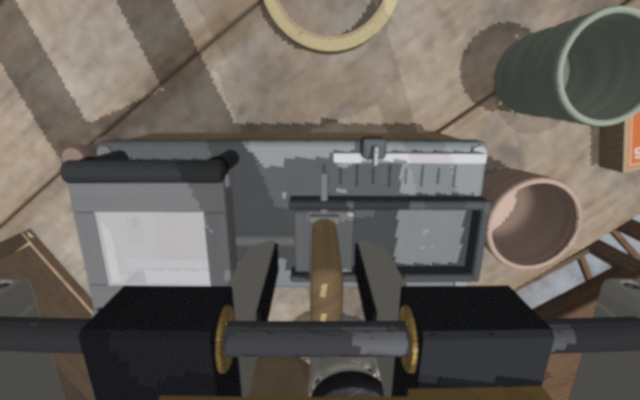

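Call:
servo_tool(motion=[0.012,0.028,0,0,0,0,40,0,0,0,0,0,0,30,0,0,0,0,0,0,22,0,0,0,0,0,0,18,0,0,0,0,0,0,16])

```text
t: 8.92
position: [0.4635, 0.3318, 0.1221]
orientation: [-0.125, 1.566, 0.125]
contact_force: [0.4, -0.8, 0.7]
width: 0.0185
```

Run:
```python
from st import *
st();grab('wrist','w10.png')
```

```text
8.92 [0.4635 0.3318 0.1221] loc [0.0102 0.0208] F [ 0.2 -0.8  0.7] yaw 0.159 w 0.0185 T [ 0.03 -0.02  0.  ]
```

View pics/w10.png

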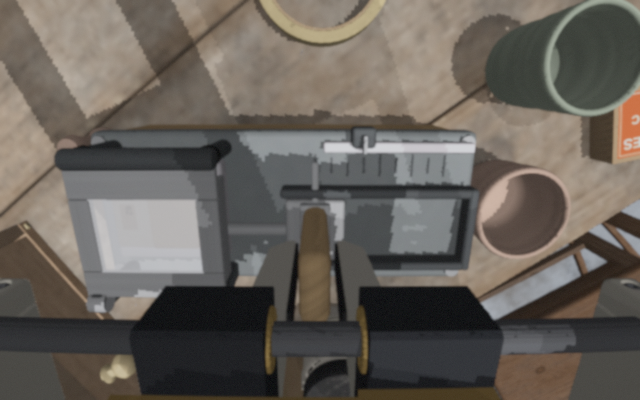

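Call:
servo_tool(motion=[0,0,0,0,0,0,0,0,0,0,0,0,0,0,0,0,0,0,0,0,0,0,0,0,0,0,0,0])

```text
t: 9.3
position: [0.4633, 0.3311, 0.1216]
orientation: [-0.125, 1.567, 0.124]
contact_force: [-0.9, -5.1, 5.2]
width: 0.0138
```

Run:
```python
from st import *
st();grab('wrist','w11.png')
b=cv2.imread('pics/w11.png')[115:225,270:400];cv2.imwrite('pics/c_w11.png',cv2.resize(b,None,fx=5,fy=5,interpolation=cv2.INTER_CUBIC))
st()
```

```text
9.3 [0.4633 0.3311 0.1216] loc [0.0099 0.0201] F [-1.7 -4.9  5.2] yaw 0.159 w 0.0138 T [-0.68  0.12 -0.01]
9.35 [0.4633 0.3312 0.1216] loc [0.0099 0.0202] F [-1.3 -4.3  5.6] yaw 0.159 w 0.0136 T [-0.73  0.13 -0.09]
```

View pics/c_w11.png

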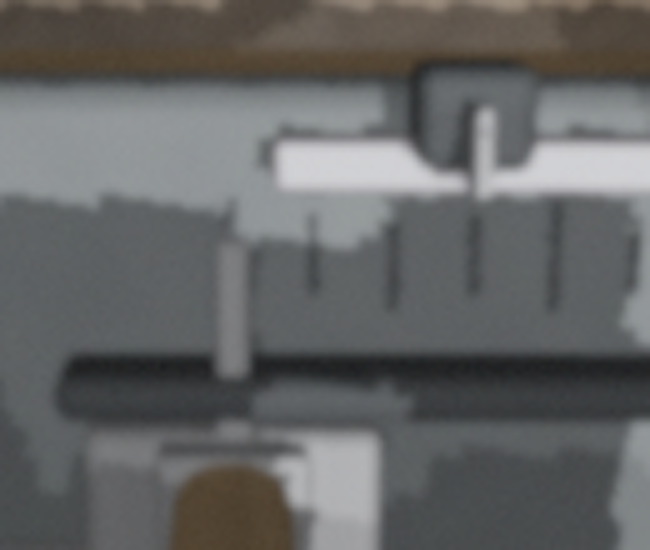

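Run:
```python
from st import *
def q(x,y): return ('w11.png',270+(x+.5)/5-.5,115+(y+.5)/5-.5)
p=atz(*q(233,245),.087)
for z,y in [(.092,150),(.098,130)]:
    f=atz(*q(485,y),z);print((f-p)@xt,(f-p)@yt)
```

```text
-0.012102107077162635 0.028425916516358063
-0.015121172569019835 0.02745093610108853
```

Call:
servo_tool(motion=[-0.0026,0.0165,0,0,0,0,0,-0.0026,0.0165,0,0,0,0,0,-0.0026,0.0165,0,0,0,0,0,-0.0026,0.0165,0,0,0,0,0,-0.0026,0.0165,0,0,0,0,0,-0.0026,0.0165,0,0,0,0,0,-0.0026,0.0165,0,0,0,0,0,-0.0026,0.0165,0,0,0,0,0,-0.0026,0.0165,0,0,0,0,0,-0.0026,0.0165,0,0,0,0,0,-0.0026,0.0165,0,0,0,0,0,0,0,0,0,0,0,0])

```text
t: 10.35
position: [0.4598, 0.3528, 0.1216]
orientation: [-0.126, 1.567, 0.124]
contact_force: [-1.2, -6.9, 6.5]
width: 0.0134
```

```bash
cat > look.py <<'E'
import sys
from st import *
n=sys.argv[1]
st();grab('wrist',n+'.png')
b=cv2.imread('pics/'+n+'.png')[115:225,270:400];cv2.imwrite('pics/c_'+n+'.png',cv2.resize(b,None,fx=5,fy=5,interpolation=cv2.INTER_CUBIC))
E
python3 look.py w12
```

```text
10.35 [0.4598 0.3528 0.1216] loc [0.0098 0.0421] F [-2.2 -6.7  6.5] yaw 0.159 w 0.0134 T [-0.92  0.1  -0.07]
```

View pics/c_w12.png

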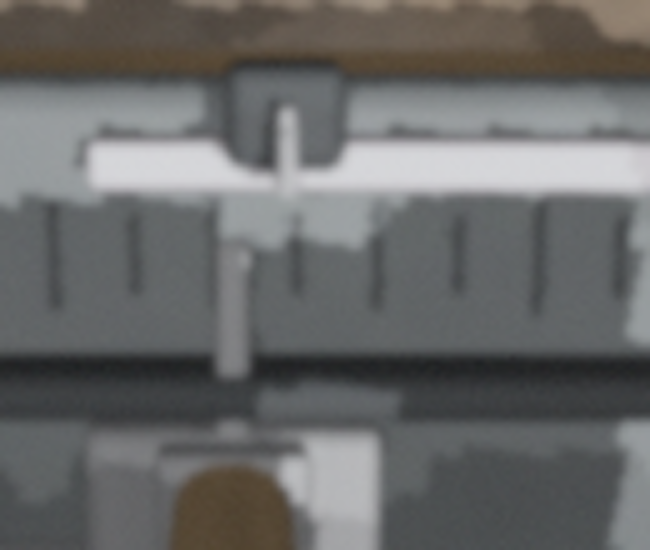

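Call:
servo_tool(motion=[-0.0024,0.015,0,0,0,0,0,-0.0024,0.015,0,0,0,0,0,-0.0024,0.014,0,0,0,0,0,0,0,0,0,0,0,0,0,0,0,0,0,0,0])

```text
t: 10.82
position: [0.459, 0.3579, 0.1216]
orientation: [-0.126, 1.567, 0.124]
contact_force: [-0.5, -7.5, 6.2]
width: 0.0139
```

```bash
python3 look.py w13
```

```text
10.82 [0.459  0.3579 0.1216] loc [0.0098 0.0472] F [-1.6 -7.4  6.2] yaw 0.159 w 0.0139 T [-1.04  0.06 -0.04]
```

View pics/c_w13.png

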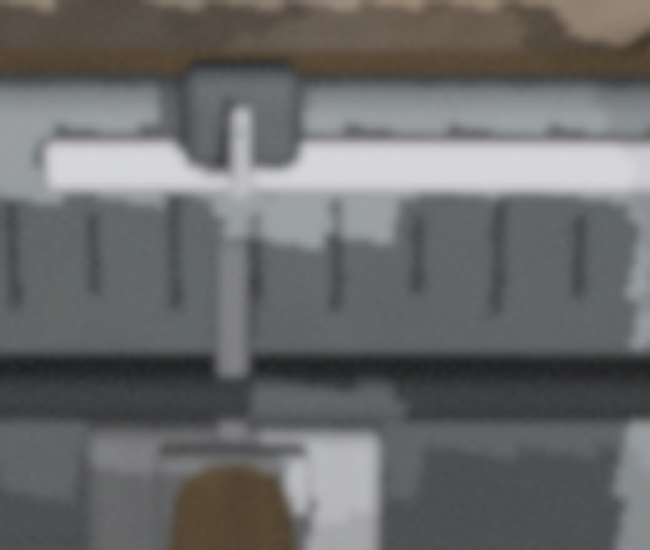

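```bash
cat > meas.py <<'E'
import sys
from st import *
n=sys.argv[1]+'.png'
g=cv2.cvtColor(cv2.imread('pics/'+n),cv2.COLOR_BGR2GRAY).astype(float)
# pointer rows 168-186, fin rows 137-142
def cen(r0,r1,lo,hi,br=True):
    p=g[r0:r1,lo:hi].mean(0);b=np.r_[p[:2],p[-2:]].min() if 0 else np.interp(np.arange(len(p)),[1,len(p)-2],[p[:3].mean(),p[-3:].mean()])
    w=np.clip(p-b,0,None);print(p.round(0));return lo+(w*np.arange(len(w))).sum()/w.sum()
u=cen(168,186,308,326);v=cen(136,142,int(sys.argv[2])-7,int(sys.argv[2])+8)
print('ptr',u,'fin',v)
# fin mid-section lies z 0.092, pointer .087
P=atz(n,u,177,.087);
for z in(.090,.094,.098):
    F=atz(n,v,139,z);print(z,'dy',[((F-P)@np.array([-np.sin(s),np.cos(s),0])*1000).round(2) for s in(.145,.152,.159)],'dx',((F-P)@xt*1000).round(1))
E
python3 meas.py w13 317
```

```text
[100. 100. 100.  99.  99. 108. 121. 128. 129. 127. 119. 102.  85.  84.
  91.  97.  98.  99.]
[103. 105. 103.  99.  90. 100. 134. 162. 170. 160. 132. 112. 107. 107.
 107.]
ptr 315.94696396855824 fin 318.01057082452434
0.09 dy [np.float64(0.86), np.float64(1.02), np.float64(1.18)] dx -22.9
0.094 dy [np.float64(0.84), np.float64(1.0), np.float64(1.17)] dx -23.4
0.098 dy [np.float64(0.81), np.float64(0.98), np.float64(1.15)] dx -23.9
```

Run:
```python
from st import *
for n in('w11.png','w12.png','w13.png'):
    g=cv2.cvtColor(cv2.imread('pics/'+n),cv2.COLOR_BGR2GRAY).astype(float)
    # white strip (rail, bright): lower edge & upper edge positions
    def edge(c,r0,r1,sgn):
        p=cv2.GaussianBlur(g,(3,1),0)[r0:r1,c];d=np.diff(p)*sgn;i=d.argmax()
        a,b,e=d[max(i-1,0)],d[i],d[min(i+1,len(d)-1)];return r0+i+.5+(0.5*(a-e)/(a-2*b+e) if a-2*b+e else 0)
    for nm,r0,r1,s,z,cols in [('rail low',148,158,-1,.088,range(345,385,1) if n=='w11.png' else range(330,390)),('plate top',124,136,1,.076,list(range(280,300)))]:
        pts=np.array([atz(n,c,edge(c,r0,r1,s),z) for c in cols])
        k=np.polyfit(pts[:,1],pts[:,0],1);res=pts[:,0]-np.polyval(k,pts[:,1]);ok=abs(res)<2*np.median(abs(res))+1e-5
        k=np.polyfit(pts[ok,1],pts[ok,0],1);print(n,nm,'psi',np.arctan(-k[0]).round(4),res[ok].std())
    for r0,r1 in[(165,172),(172,179),(179,186)]:
        p=g[r0:r1,308:322].mean(0);w=np.clip(p-105,0,None);print(308+(w*np.arange(14)).sum()/w.sum())
```

```text
w11.png rail low psi 0.1565 9.530759205516241e-05
w11.png plate top psi 0.1736 9.10240304721389e-05
315.9476635514019
315.9211009174312
315.96339113680153
w12.png rail low psi 0.1421 7.062182646889305e-05
w12.png plate top psi 0.1718 4.6543964456446765e-05
316.56753688989784
315.9765051395007
315.9303703703704
w13.png rail low psi 0.1415 9.666147336848021e-05
w13.png plate top psi 0.1452 4.843579042496917e-05
315.836820083682
315.84027777777777
315.90524781341105
```

Run:
```python
from h import *
b=cv2.imread('pics/w13.png')[110:290,60:480];cv2.imwrite('pics/c_w13b.png',cv2.resize(b,None,fx=1.9,fy=1.9))
```

```text
(no output)
```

View pics/c_w13b.png

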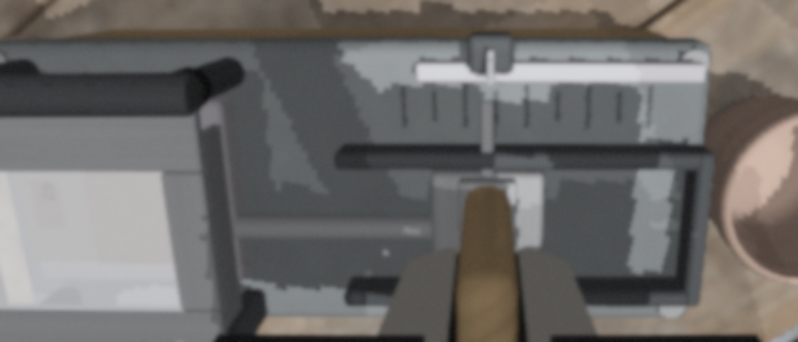

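Run:
```python
from st import *
from scipy.stats import theilslopes
n='w13.png'
g=cv2.cvtColor(cv2.imread('pics/'+n),cv2.COLOR_BGR2GRAY).astype(float);g=cv2.GaussianBlur(g,(5,3),0)
def edge(c,r0,r1,s):
    d=np.diff(g[r0:r1,c])*s;i=d.argmax();i=min(max(i,1),len(d)-2);a,b,e=d[i-1:i+2];return r0+i+.5+.5*(a-e)/(a-2*b+e)
for nm,r0,r1,s,z,cols in [('plate front',124,140,1,.076,list(range(190,295))+list(range(340,425))),('rail strip lower',147,158,-1,.086,range(332,425)),('guide upper',180,192,-1,.09,list(range(250,308))+list(range(325,425))),('guide lower edge',192,206,1,.09,list(range(250,280))+list(range(345,410)))]:
    pts=np.array([atz(n,c,edge(c,r0,r1,s),z) for c in cols])
    r=theilslopes(pts[:,0],pts[:,1]);print(nm,[round(float(np.arctan(-k)),4) for k in(r[0],r[2],r[3])])
```

```text
plate front [0.1585, 0.1591, 0.158]
rail strip lower [0.1596, 0.1634, 0.1574]
guide upper [0.159, 0.1593, 0.1588]
guide lower edge [0.1597, 0.1604, 0.1588]
```

Call:
servo_tool(motion=[-0.0007,0.0045,0,0,0,0,0,-0.0007,0.0045,0,0,0,0,0,0,0,0,0,0,0,0,0,0,0,0,0,0,0])

```text
t: 11.2
position: [0.4589, 0.3588, 0.1216]
orientation: [-0.126, 1.567, 0.124]
contact_force: [-0.6, -7.2, 7.1]
width: 0.0136
```

```bash
python3 look.py w14; python3 meas.py w14 316
```

```text
11.2 [0.4589 0.3588 0.1216] loc [0.0098 0.0481] F [-1.7 -7.   7.1] yaw 0.159 w 0.0136 T [-1.1   0.1   0.02]
[101. 100.  99.  98.  99. 107. 121. 128. 129. 127. 119. 103.  89.  89.
  94.  98.  99.  99.]
[104. 105. 102.  93.  90. 114. 148. 166. 162. 140. 118. 108. 107. 107.
 107.]
ptr 315.8914615984682 fin 316.4304149797571
0.09 dy [np.float64(0.0), np.float64(0.16), np.float64(0.32)] dx -22.9
0.094 dy [np.float64(-0.0), np.float64(0.16), np.float64(0.32)] dx -23.4
0.098 dy [np.float64(-0.01), np.float64(0.16), np.float64(0.33)] dx -23.9
```

View pics/c_w14.png

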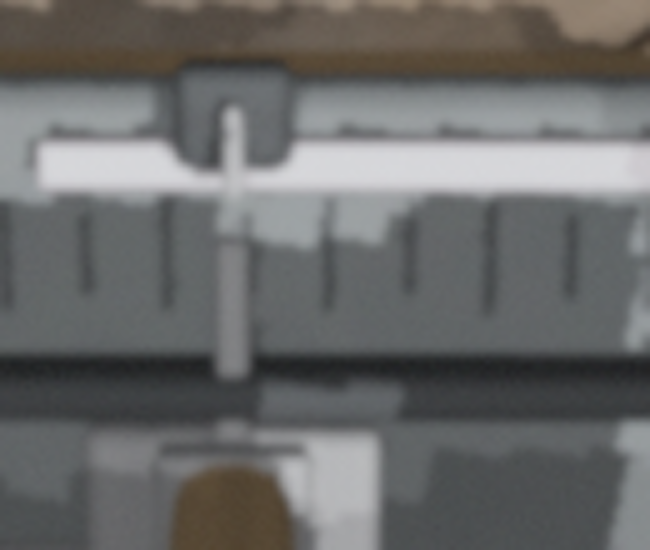

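Call:
servo_tool(motion=[0,0,0,0,0,0,0,0,0,0,0,0,0,0,0,0,0,0,0,0,0,0,0,0,0,0,0,0,0,0,0,0,0,0,0,0,0,0,0,0,0,0,0,0,0,0,0,0,0,0,0,0,0,0,0,0,0,0,0,0,0,0,0,0,0,0,0,0,0,0])

```text
t: 12.08
position: [0.4589, 0.3588, 0.1216]
orientation: [-0.126, 1.567, 0.124]
contact_force: [-1.1, -7.8, 5.6]
width: 0.0139
```

```bash
python3 look.py w15; python3 meas.py w15 316
python3 - <<'E'
from st import *
grab('side','s15.png')
b=cv2.imread('pics/s15.png')[100:220,220:350];cv2.imwrite('pics/c_s15.png',cv2.resize(b,None,fx=4.8,fy=4.8,interpolation=cv2.INTER_CUBIC))
E
```

```text
12.08 [0.4589 0.3588 0.1216] loc [0.0098 0.0482] F [-2.3 -7.5  5.6] yaw 0.159 w 0.0139 T [-1.08  0.1  -0.04]
[100. 100. 100.  99.  99. 108. 121. 128. 130. 127. 119. 103.  89.  88.
  94.  98.  99.  99.]
[104. 104. 102.  93.  91. 114. 148. 166. 162. 140. 117. 108. 108. 107.
 108.]
ptr 315.8777260262047 fin 316.4272681196148
0.09 dy [np.float64(0.01), np.float64(0.17), np.float64(0.33)] dx -22.9
0.094 dy [np.float64(0.0), np.float64(0.17), np.float64(0.33)] dx -23.4
0.098 dy [np.float64(-0.0), np.float64(0.17), np.float64(0.33)] dx -23.9
```

View pics/c_s15.png

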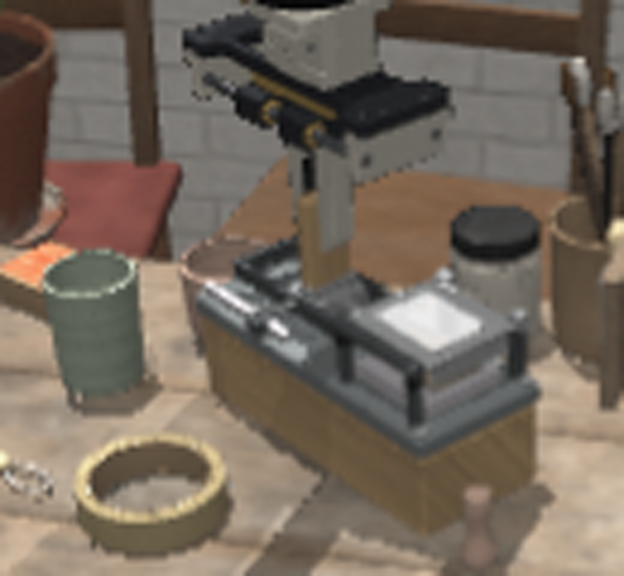

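Guard down, steady hold, pointer at the mark; the rider and other things are unmoved.

```bash
python3 -c "
from rig import robot
print(robot.sign_off())"
```

```text
the job is handed in; nothing more can be done
None
```

The job is handed in: the guard is down, and the gripper is still holding the handle with the pointer at the rider mark. It took about 12 s of the 48 s.

- **Guard:** I swept it over with closed fingertips, then pushed it down at roughly 1–2 mm per row. I stopped when the force rose to about 13 N on the stops. The side view shows it level on its posts.
- **Handle and slide:** I pinched the handle from above (opening about 13.8 mm) and drew the slide about 28 mm in three slowing steps, without going past the mark.
- **Last checks:** In two wrist pictures 0.9 s apart the pointer was 0 to 0.3 mm short of the rider fin, and the pose and force (about 7.5 N of spring pull) were steady. The cup, tumbler, stamp and rider look undisturbed in the pictures, though I did not measure them. The bowl and beaker were out of the last views and the arm stayed clear of them.
- **Disagreements:** My estimates of the tester's yaw ranged from 0.14 to 0.16 rad early on, but the long edges in the close view agreed on 0.159. The measured tool position was off by 2–3 mm just after fast moves, so I set the final alignment from the picture instead.

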